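Start a lag screw square with the box key

TASK

A square-headed lag screw stands in the timber bearer. Take the T-handled box key that fits it, the larger of the two, set it down squarely over the screw's head, fully seated and upright, and only then turn the screw clockwise (seen from above) by at least an eighth of a turn. Leave the key standing on the screw and leave the smaller key where it stands.

Things in the scene. Friction and masses are not known exactly. Their poses are not given: they have to be found in the camera images.
- big_key_tee (a point): centre of the tee bar of the larger box key: loose, dark steel, 0.3 kg, standing upright on its open mouth. Tee bar 84 mm long along y, 14 mm thick in x, 16 mm high; round shaft, 14 mm. The point is on the key's axis, 108 mm above the mouth. Socket block 46x46x32 mm; square hole 25x25 mm, 27 mm deep, sides along x and y, flaring to 37x37 mm in the lowest 6 mm. z is up
- small_key_tee (a point): centre of the tee bar of the smaller box key, of the same make, which does not fit the screw: 88 mm tall, tee bar 60 mm long along y, socket block 32 x 32 mm. The point is 80 mm above its mouth. Loose, stands upright on the bench; to be left alone. A tall fixed parts cabinet stands just beyond the two keys and to their right: keep the arm clear of it
- screw_head (a point): centre of the top of the lag screw's square head, 88 mm above the bench; z up. Head 20x20 mm, sides along x and y (any quarter position fits), 20 mm high, on a flange 50 mm across. Seated, the key's mouth rests on the flange, its tee point 88 mm above this point. Upright in a grey plate (110x84 mm, top at 52 mm) on a fixed timber bearer (150x100 mm)
- lag_screw (a joint): turn of the screw in rad, 0 at the start, growing clockwise seen from above, up to 3.0. It stays where it is left and needs about 0.2 N m to turn. The seated key has about 0.3 rad (17 degrees) of rotary play on the head either way, to be taken up before the screw follows
Things that resemble listed ones, but are neither listed nor needed, are in the scene too. What is shaped like the part that bears big_key_tee but orange is not meant.

How it is judged (in metres and radians):
On the way, in this order (a step that is already met when the one before it is completed fails the run):
1. the larger key is seated upright on the screw's head before the screw has turned (horizontal distance between big_key_tee and screw_head below 0.015 m and z of big_key_tee in the frame of screw_head below 0.096 m and angle between big_key_tee's own z axis and vertical below 0.17 rad and value of joint lag_screw below 0.3 rad), for 0.1 s.
2. the screw has been turned clockwise by about an eighth of a turn or more (value of joint lag_screw above 0.68 rad), for 0.1 s.
At the end, for the whole second after the job is handed in: the screw has been turned clockwise by at least 0.68 rad (39 degrees); the larger key stands seated on its head, upright within 10 degrees, its tee within 15 mm of the screw's axis and at most 96 mm above the head's top; the smaller key stands upright within 40 mm of where it was (value of joint lag_screw above 0.68 rad and horizontal distance between big_key_tee and screw_head below 0.015 m and z of big_key_tee in the frame of screw_head below 0.096 m and angle between each of big_key_tee, small_key_tee's own z axis and vertical below 0.17 rad and distance of small_key_tee from where it was at the start of the episode below 0.04 m); the robot touches nothing.
It fails at once if the screw is turned by more than 0.3 rad while the larger key is not square on it (tee over 20 mm off the axis, tilted by over 15 degrees or lifted) (value of joint lag_screw above 0.3 rad and (horizontal distance between big_key_tee and screw_head above 0.02 m or angle between big_key_tee's own z axis and vertical above 0.26 rad or z of big_key_tee in the frame of screw_head above 0.102 m)).
It also fails if it takes over 42 s, if anything falls off the work surface, if the arm or the gripper's body presses on something with over 40 N, if the wrist force passes 120 N, or if a joint passes its speed limit or range.

ROBOT

A 7-joint arm with a two-finger parallel gripper is mounted at the origin on the work surface; the furniture and walls round the work are solid. World frame = base frame: x ahead of the robot, y to its left, z up, the work surface at z = 0. Lengths are in mm, angles in rad, forces in N, time in s.
With the tool pointing down it reaches from about 425 to 875 mm from the base axis. Payload 4.7 kg.
Tool frame: the origin (TCP) lies between the finger pads; the fingertips stand 8 mm ahead of it and the grasp point (between the pads) lies 11 mm behind it (manip.nose_length is the distance from the TCP to the fingertips, in mm); z points along the fingers, y is the direction in which the jaws open and shut (so a half turn about z gives the same grasp; the last joint's range is limited). The gripper opens to 87 mm and grips with 3 to 60 N. Pads are 19 mm wide; open, the fingers measure 117 mm over their backs; the gripper's body (75 mm by 190 mm) begins 51 mm behind the grasp point.
Start: joints at [1.17, 0.321, -0.07, 1.45, 0.023, 1.371, -0.057], TCP at [261.937, -594.906, 230.587] pointing down, gripper open.
Joint ranges: [-2.86, 2.86], [-0.3, 2.09], [-1.38, 1.24], [0.06, 2.45], [-1.56, 4.7], [0.09, 2.05], [-2.69, 2.69]. Speed limits (rad/s): [2.57, 2.57, 3.14, 3.14, 3.14, 3.14, 3.14].

INTERFACE

Orientations are given as a rotation vector (axis times angle).
In Python, from station import manip, cams, job, spotter gives the robot as it stands.
- The arm moves only by the tool move_arm, never from a script. Its arguments are lists of equal length, an entry for each row: "xyz": the shift along the tool's x, y, z in m, a list of three; "rot": the turn, a rotation vector about the tool's x, y, z in degrees, a list of three; "fingers": the finger opening in m, from 0 to 0.087. A call has exactly 8 rows; each row is the pose to reach, as a shift and turn from the pose commanded when the call began, along the tool's axes at that moment; what a row does not reach only later rows make up. A row lasts 1/10 s, in which the tool goes at most 50 mm and 8.59 degrees, less where a joint would pass 70% of its speed; a pose out of reach is approached as far as the arm can. A call with a gripper value outside its range is refused whole. The fingers move at their own pace and stop on an object; the grip force is fixed at half the most. Time passes only in rows, so rows that repeat a pose let the fingers close, or fill a call up. It gives the time, the measured TCP pose, the force and the opening at its end, in the units of the state.
- manip.get_obs(): the state, without advancing time (a new reading comes with each control period).
- cams.camera(name): name is "side" or "top"; returns (picture, depth): 384x512x3 uint8, red, green, blue; 384x512 float32, mm along the optical axis (not along the pixel's ray), 0 where there is no reading.
- cams.camera_params(name): a dict with "fovy" (degrees; the focal length in pixels is half the picture's height over the tangent of half this angle, whatever the lens; pixels are square), "cx", "cy" (the principal point, pixels), "T" (4x4, takes a point from camera to world coordinates). Camera axes: x right, y up, looking along -z (the intrinsics and any distortion apply to the point x, -y, -z); pixel columns grow to the right and rows downward; lengths in mm; the calibration is good to about 2 mm. A picture is of the moment at which its call begins. camera_params takes no time and is no camera call.
- job.hand_in(): hands the job in, once; it reports no verdict.
Trained networks look in the newest picture that a camera, given by its name, has taken for a name from the list of things; names that differ only in an ending like _2 or _b are one class to them, and where a whole thing is asked for, a point or a joint stands for the part that bears it (a point fixed in the world has none). Each returns a list of dicts, best first, with "conf" (0 to 1); they miss things now and then, are a little off and sometimes report something else, mostly with a low value. They report only what shows in the picture. A call takes as long as a camera call. They do not tell look-alikes from the thing itself.
- spotter.spot_in(query, camera): "extent" ([left, top, right, bottom] in pixels, round what is visible of it).
The state is a dict: "time": time; "qpos": joint angles; "dq": joint speeds; "effort": joint torques, N m; "position": TCP position; "orientation": TCP orientation; "contact_force": force on the tool from outside, world axes, zero at the start; "torque": the same for the moment, N m; "width": finger opening in mm.
Only numpy, scipy, OpenCV 4.12 (cv2) and the standard library are available. Lean on these libraries where they do the work, as an engineer would, in place of code of your own. Each camera call takes 0.05 s, during which the arm holds its last target.

## Working session

There is one attempt and no reset: what is moved stays moved. The work goes in short steps, Python scripts to look and compute and a tool call to move; the robot and the scene stay as the last step left them, time stands still between calls to the robot, and variables do not carry over. Pictures are saved under pics/ and viewed, and the job is handed in when it is done.

Besides the shell and the picture viewer there is one more tool, called after ">>>" as name(argument=value, ...), one argument or row to a line, values as JSON. move_arm: Moves the arm, as the interface text tells. Its arguments: {"type":"object","properties":{"xyz":{"type":"array"},"rot":{"type":"array"},"fingers":{"type":"array"}},"required":["xyz","rot","fingers"]}

```bash
ls; mkdir -p pics; python3 - <<'E'
from station import manip,cams,job,spotter
import cv2,numpy as np
o=manip.get_obs();print(o['time'],o['position'],o['orientation'],o['width'])
for c in ("side","top"):
    im,d=cams.camera(c); cv2.imwrite(f"pics/{c}0.png",im[:,:,::-1]); np.save(f"pics/{c}0.npy",d)
    p=cams.camera_params(c);print(c,p)
    for q in ("big_key_tee","small_key_tee","screw_head"):
        print(q,[(r['conf'],r['extent']) for r in spotter.spot_in(q,c)])
E
```

```text
pics
0.0 [ 261.67394821 -594.43124855  229.49870568] [-3.07253427e+00 -6.46489241e-01  7.62403096e-04] 86.97755050920954
side {'fovy': 45.83543680506084, 'cx': 250.0023558304263, 'cy': 187.71255334767872, 'T': array([[ 7.65429298e-01, -4.82712832e-01,  4.25565872e-01,
         1.05975852e+03],
       [ 6.43356133e-01,  5.59089393e-01, -5.22983687e-01,
        -7.89221121e+02],
       [ 1.45215711e-02,  6.74097450e-01,  7.38499663e-01,
         9.91551761e+02],
       [ 0.00000000e+00,  0.00000000e+00,  0.00000000e+00,
         1.00000000e+00]])}
big_key_tee [(0.48, [295.6, 137.4, 309.3, 153.0]), (0.37, [236.3, 146.1, 245.7, 152.8])]
small_key_tee [(0.71, [181.0, 190.7, 200.8, 218.7])]
screw_head [(0.53, [292.0, 136.9, 312.4, 151.0])]
top {'fovy': 50.87050480151713, 'cx': 252.36534244245055, 'cy': 196.16359296285168, 'T': array([[-6.86390656e-03,  9.93789971e-01, -1.11060259e-01,
         3.96925004e+02],
       [-9.99965069e-01, -7.35107636e-03, -3.97765288e-03,
        -1.85249079e+02],
       [-4.76936398e-03,  1.11029077e-01,  9.93805714e-01,
         1.41120833e+03],
       [ 0.00000000e+00,  0.00000000e+00,  0.00000000e+00,
         1.00000000e+00]])}
big_key_tee [(0.83, [342.9, 147.6, 366.6, 169.0]), (0.67, [212.8, 219.4, 241.1, 234.1])]
small_key_tee [(0.64, [275.0, 226.3, 286.9, 239.4])]
screw_head []
```

```bash
python3 - <<'E'
import cv2
a=cv2.imread("pics/side0.png");b=cv2.imread("pics/top0.png")
cv2.imwrite("pics/s0b.png",cv2.resize(a,(800,600),interpolation=3));cv2.imwrite("pics/t0b.png",cv2.resize(b,(800,600),interpolation=3))
E
```

```text
(no output)
```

View pics/s0b.png

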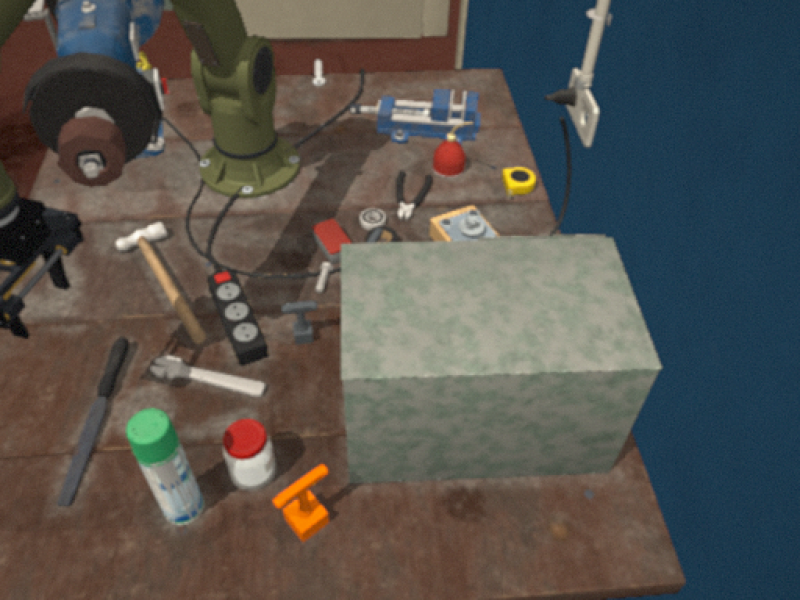

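View pics/t0b.png

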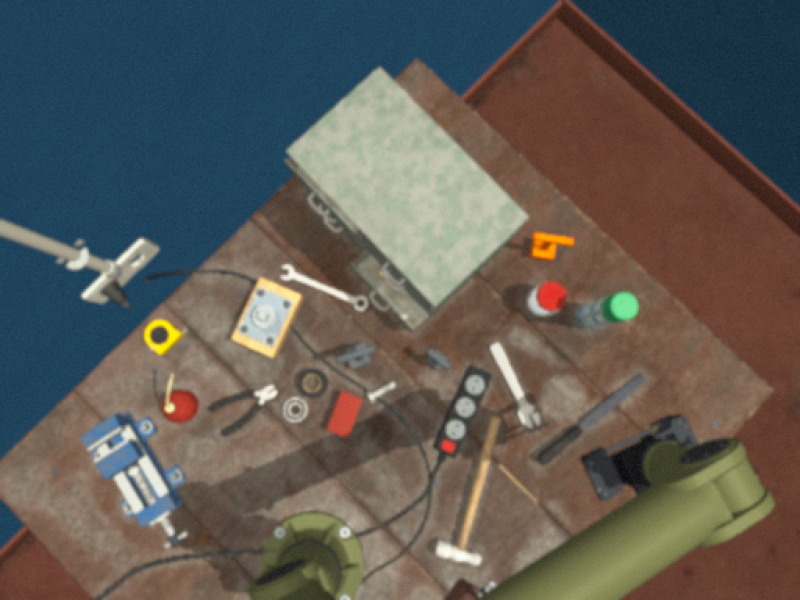

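```bash
cat > h.py <<'E'
import numpy as np,cv2
def K(p):
    f=192/np.tan(np.radians(p['fovy']/2));return f,p['cx'],p['cy']
def back(p,u,v,d):
    f,cx,cy=K(p); X=np.stack([(u-cx)/f*d,-(v-cy)/f*d,-d,np.ones_like(d)],-1); return (X@p['T'].T)[...,:3]
def cloud(p,d):
    v,u=np.mgrid[:384,:512].astype(float); return back(p,u,v,d.astype(float))
def proj(p,P):
    f,cx,cy=K(p);q=(np.c_[np.atleast_2d(P),np.ones(len(np.atleast_2d(P)))]@np.linalg.inv(p['T']).T)
    return np.c_[cx+f*q[:,0]/-q[:,2],cy-f*q[:,1]/-q[:,2]]
def crop(fn,l,t,r,b,out,s=0):
    a=cv2.imread(fn)[t:b,l:r]; s=min(800/(r-l),600/(b-t)); cv2.imwrite(out,cv2.resize(a,None,fx=s,fy=s,interpolation=3))
E
python3 - <<'E'
from h import *
from station import cams
crop("pics/top0.png",140,160,300,280,"pics/t0c.png")
crop("pics/side0.png",170,110,330,230,"pics/s0c.png")
for c in("top","side"):
    p=cams.camera_params(c);d=np.load(f"pics/{c}0.npy");X=cloud(p,d);np.set_printoptions(precision=0,suppress=True)
    pts={"top":[(169,202),(228,226),(281,232),(150,202),(250,250)],"side":[(300,143),(192,196),(240,150)]}[c]
    for u,v in pts: print(c,u,v,d[v,u],X[v,u])
    m=(X[...,2]>30)&(d>0)
    print((d==0).mean())
    lo={"top":(205,212,245,242),"side":(178,186,205,222)}[c]
    print(X[lo[1]:lo[3]:2,lo[0]:lo[2]:2,2].astype(int))
E
```

```text
top 169 202 1333.528 [528.  96.  85.]
top 228 226 1289.5856 [ 446. -102.  119.]
top 281 232 1320.0852 [ 426. -273.   86.]
top 150 202 1417.4095 [536. 180.   2.]
top 250 250 1405.5487 [ 367. -170.   -6.]
0.004262288411458333
[[   2    1   -2    1    1    2    4   -1   -4    3    0    4   -1    0
  -531    1    1   -1    7   -3]
 [   0    2   -5    0    2   -3   -1    4   -3   -2    6   -1    1    0
     3 -532    0   -3   -1    4]
 [   0   -1    2    3   -8   -2    6   -1    1    2   -1    2   -2   -1
     4   -4 -538   -2    0    0]
 [   3    4    0    3   -2    5    0    5    2    1    0    0    0    5
     0   -2    2 -537    4   -1]
 [   1    2    1    0    0    0    1   -1    3    0    1    5   -1   29
    34    0    2    2 -545    0]
 [  -3    0   -4    1    4   -2   -3   -3   -4    1   28   38   32   36
    34  114  114  114    3   -3]
 [  -2    3   -1   -1    3    2    2    2   28   31   29   32  117  113
   115  117  118  113    2    6]
 [  -5    0   -2    0    0   -3    0    4    0  114  111  120  116  111
   113  119  111    2    5   -3]
 [   6    3    0    0   -2   -4  115
[... 1204 characters left out ...]
0  84  85  82  86  81  77  79  81  78  77   0   5]
 [  4   0  80  79  76  73  69  72  69   1  -1   1   1  -1]
 [  1   0   0   4   0   0  59  63  62  -1   3   1   2   0]
 [  0   1   0   0   0   1   0  53  52   0  30   0   1   2]
 [  0   0   0   0   0  29  28  47  47  39  28   1   1   4]
 [  0   0   3   3 991  25  37  40  39  33  26   2   3  -1]
 [  1   2   1   2   4  26  29  32  36  30  30   0   2  -2]
 [  0   0  -1   1  -1  26  28  25  27  29  27   2   1   3]
 [  0   2  -1  -1  -1   3  26  27  27  23  26  19   2   4]
 [ -1  -1   0   0   3   1  16 991  15  15  14  11   0   2]
 [  1   3   0   2  -2   2   9   8   6   9   7   3  -1   0]
 [ -3   1   2   4   2   0   0   0   2  -1   4   0   1   1]]
```

View pics/t0c.png

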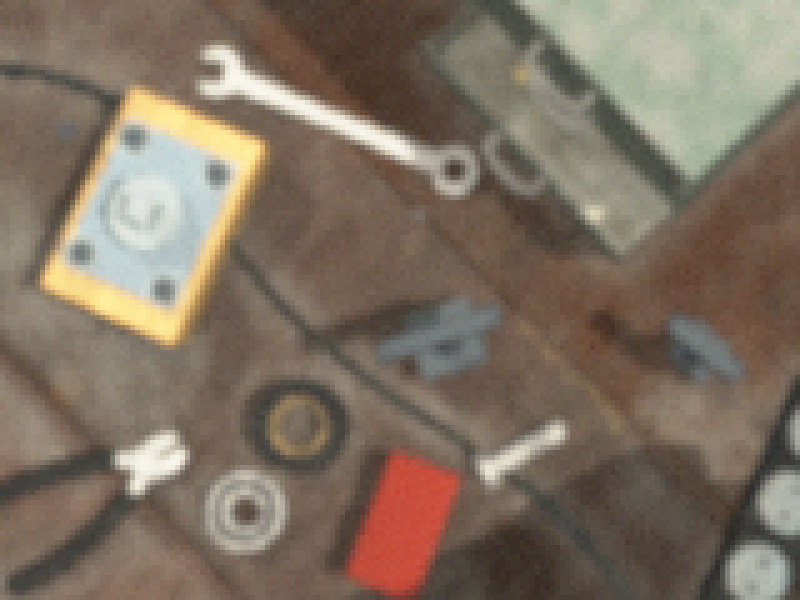

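View pics/s0c.png

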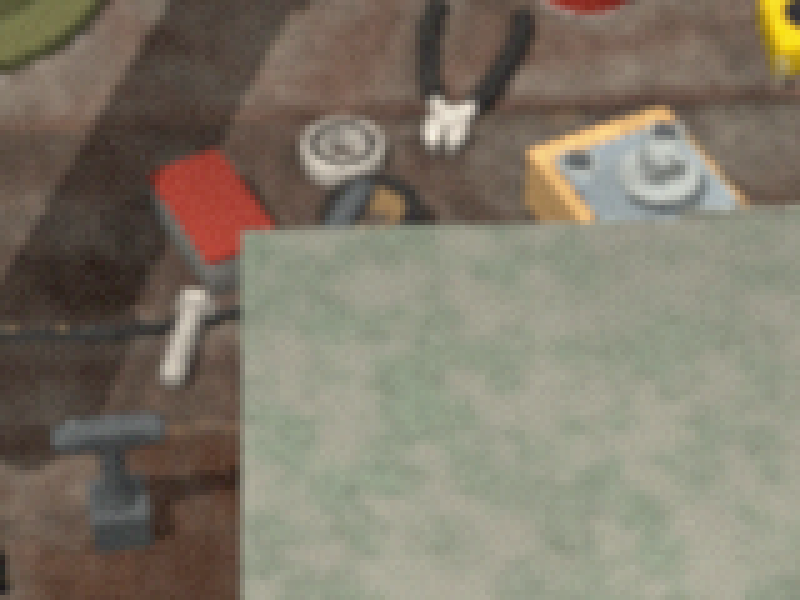

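```bash
python3 - <<'E'
from h import *
from station import cams
np.set_printoptions(precision=1,suppress=True)
def fit(P,name):
    r=cv2.minAreaRect(P[:,:2].astype(np.float32)); c=P[:,:2].mean(0)
    u,s,vt=np.linalg.svd(P[:,:2]-c); print(name,len(P),"mean",P.mean(0),"median z",np.median(P[:,2]),"rect",r,"pca deg",np.degrees(np.arctan2(vt[0,1],vt[0,0])))
p=cams.camera_params("top");X=cloud(p,np.load("pics/top0.npy"))
def sel(lo,hi,l,t,r,b):
    m=np.zeros(X.shape[:2],bool);m[t:b,l:r]=1;m&=(X[...,2]>lo)&(X[...,2]<hi);return X[m]
fit(sel(100,130,205,212,245,242),"bigtee")
fit(sel(22,45,205,212,245,242),"bigblock")
fit(sel(75,100,270,222,292,242),"smalltee")
fit(sel(78,100,155,190,185,215),"head")
fit(sel(61,76,150,190,185,215),"flange+")
fit(sel(61,100,150,190,185,215),"head+flange")
fit(sel(45,100,140,175,200,230),"plate/bearer")
print(X[192:214:1,158:182:1,2].astype(int))
p=cams.camera_params("side");X=cloud(p,np.load("pics/side0.npy"))
fit(sel(78,100,285,130,320,155),"head side")
fit(sel(61,76,285,130,320,155),"flange side")
fit(sel(81,100,175,186,210,225),"smalltee side")
E
```

```text
bigtee 120 mean [443.9 -99.3 115.4] median z 115.10095292440394 rect ((443.8415222167969, -99.02057647705078), (15.28917121887207, 82.701171875), 17.91333770751953) pca deg -71.91995974840725
bigblock 122 mean [440.7 -99.4  32.3] median z 31.84087393540119 rect ((433.9961242675781, -69.10187530517578), (45.30834197998047, 108.2076644897461), 18.007051467895508) pca deg 152.40842066899322
smalltee 84 mean [ 434.4 -271.3   87.4] median z 87.19613433585107 rect ((434.78692626953125, -271.38946533203125), (59.671024322509766, 14.553075790405273), 50.07543182373047) pca deg -129.84748050835248
head 37 mean [528.2  99.2  85.7] median z 85.56845380487744 rect ((528.9883422851562, 99.67223358154297), (19.09223747253418, 19.197168350219727), 62.96466064453125) pca deg -75.64683926420484
flange+ 135 mean [528.6  99.9  67.6] median z 67.49677380457229 rect ((528.7926635742188, 107.20293426513672), (49.09077453613281, 84.54113006591797), 5.974084854125977) pca deg -52.81229860040222
head+flange 173 mean [528.6  99.7  71.5] median z 68.81042751942232 rect ((528.7926635742188, 107.20293426513672),
[... 2938 characters left out ...]
   51   56   55   47   52   53   54   50   50
    53   48   53   54   49   56   52   45   45   41]]
head side 47 mean [533.6  99.8  86.4] median z 87.07844218607022 rect ((532.980712890625, 101.56501007080078), (19.783145904541016, 25.88778305053711), 58.741546630859375) pca deg 10.065324749405237
flange side 114 mean [532.7  97.3  69. ] median z 69.1655722075239 rect ((525.4072875976562, 106.74571990966797), (66.4888916015625, 67.37570190429688), 68.93263244628906) pca deg 8.533507126785976
smalltee side 120 mean [ 440.1 -269.7   87.5] median z 87.95853840047448 rect ((437.718994140625, -268.5606994628906), (58.8377571105957, 19.80268669128418), 48.984901428222656) pca deg 49.92735174199145
```

```bash
python3 - <<'E'
from h import *
from station import cams,manip
np.set_printoptions(precision=1,suppress=True)
p=cams.camera_params("top");X=cloud(p,np.load("pics/top0.npy"))
m=(X[...,2]>125)&(X[...,2]<900)
v,u=np.nonzero(m[:260]); P=X[:260][m[:260]]
d=np.hypot(P[:,0]-444,P[:,1]+99); i=np.argsort(d)[:400:40]
print(np.c_[d[i],P[i],u[i],v[i]])
c=P[(u>180)&(u<340)&(v>40)&(v<210)]; print(np.percentile(c[:,2],[1,50,99])); print(cv2.boxPoints(cv2.minAreaRect(c[c[:,2]>np.median(c[:,2])-15][:,:2].astype(np.float32))))
# candidates along path, max height
a=np.array([262,-594.]);b=np.array([444,-99.]);t=(b-a)/np.linalg.norm(b-a)
Q=X.reshape(-1,3);s=(Q[:,:2]-a)@t;l=abs((Q[:,:2]-a)@np.array([-t[1],t[0]]))
k=(l<130)&(s>150)&(s<600)&(Q[:,2]<900);print("path max z",Q[k][np.argsort(Q[k,2])[-3:]])
a,b=np.array([444,-99.]),np.array([529,99.]);t=(b-a)/np.linalg.norm(b-a);s=(Q[:,:2]-a)@t;l=abs((Q[:,:2]-a)@np.array([-t[1],t[0]]))
k=(l<150)&(s>-60)&(s<260)&(Q[:,2]<900);print("path2 max z",Q[k][np.argsort(Q[k,2])[-3:]])
from scipy.spatial.transform import Rotation as R
o=manip.get_obs();M=R.from_rotvec(o['orientation']);print(M.as_matrix());g=np.array([444,-99.2,200])
print(M.inv().apply(g-o['position']))
E
```

```text
[[ 154.5  575.8 -179.7  218.6  252.   181. ]
 [ 163.7  591.1 -170.8  217.5  249.   176. ]
 [ 167.9  554.2 -225.7  172.6  267.   190. ]
 [ 168.7  568.2 -213.2  185.   263.   185. ]
 [ 169.7  602.3 -160.1  128.9  246.   177. ]
 [ 171.   532.5 -245.4  141.9  273.   198. ]
 [ 172.8  544.5 -239.6  270.6  273.   189. ]
 [ 174.9  594.  -188.9  139.4  255.   179. ]
 [ 176.7  547.2 -242.4  271.4  274.   188. ]
 [ 178.8  547.  -245.2  273.3  275.   188. ]]
[132.4 271.6 330.4]
[[ 515.4 -244.5]
 [ 690.  -431.9]
 [1037.3 -108.2]
 [ 862.8   79.1]]
path max z [[ 196.  -407.5  664.9]
 [ 196.  -405.7  665. ]
 [ 194.5 -405.4  665.5]]
path2 max z [[445.9 -98.5 120.7]
 [439.7 -73.2 123. ]
 [433.3 -76.4 123.3]]
[[ 0.9  0.4 -0. ]
 [ 0.4 -0.9  0. ]
 [-0.  -0.  -1. ]]
[ 366.4 -380.2   30.5]
```

>>> move_arm(
  xyz=[
    [0.02,-0.02,-0.03],
    [0.05,-0.05,-0.06],
    [0.08,-0.084,-0.07],
    [0.11,-0.115,-0.07],
    [0.14,-0.146,-0.07],
    [0.17,-0.177,-0.07],
    [0.2,-0.208,-0.07],
    [0.23,-0.239,-0.07],
  ],
  rot=[
    [0,0,-7],
    [0,0,-14],
    [0,0,-21],
    [0,0,-28],
    [0,0,-35],
    [0,0,-42],
    [0,0,-49],
    [0,0,-56],
  ],
  fingers=[0.087,0.087,0.087,0.087,0.087,0.087,0.087,0.087],
)

```text
time: 1.2
position: [376.5, -281.7, 300.8]
orientation: [2.405, 2.02, -0.0]
contact_force: [1.0, -0.2, -0.3]
width: 86.8
```

```bash
cat >> h.py <<'E'
from scipy.spatial.transform import Rotation as R
def to(x,y,z,az):
    from station import manip
    o=manip.get_obs();M=R.from_rotvec(o['orientation']);D=M.inv().apply(np.array([x,y,z])-o['position'])
    a=np.radians(az);yv=np.array([np.cos(a),np.sin(a),0]);zv=np.array([0,0,-1.]);T=np.c_[np.cross(yv,zv),yv,zv]
    rv=(M.inv()*R.from_matrix(T)).as_rotvec(degrees=True);mm=M.as_matrix()
    print("t",round(o['time'],2),"pos",o['position'].round(1),"az",np.degrees(np.arctan2(mm[1,1],mm[0,1])).round(1),"shift",D.round(1),"rot",rv.round(1),"F",np.round(o['contact_force'],1),"w",round(o['width'],1))
E
python3 -c "
from h import *
to(446,-98.5,200,18)"
```

```text
t 1.2 pos [ 376.5 -281.7  300.8] az -10.0 shift [192.6  36.8 100.7] rot [  0.    0.1 -28. ] F [ 1.  -0.2 -0.3] w 86.8
```

>>> move_arm(
  xyz=[
    [0.045,0.008,0],
    [0.09,0.016,0],
    [0.135,0.025,0],
    [0.17,0.032,0.01],
    [0.1926,0.037,0.045],
    [0.1926,0.037,0.08],
    [0.1926,0.037,0.1],
    [0.1926,0.037,0.1],
  ],
  rot=[
    [0,0,-6],
    [0,0,-12],
    [0,0,-18],
    [0,0,-24],
    [0,0,-28],
    [0,0,-28],
    [0,0,-28],
    [0,0,-28],
  ],
  fingers=[0.087,0.087,0.087,0.087,0.087,0.087,0.087,0.087],
)

```text
time: 2.0
position: [444.6, -99.8, 197.9]
orientation: [-1.848, -2.534, 0.003]
contact_force: [-0.8, -0.0, -0.1]
width: 87.0
```

```bash
python3 - <<'E'
from h import *
from station import cams
to(446,-98.5,95,18)
for c in ("side","top"):
    im,d=cams.camera(c); cv2.imwrite(f"pics/{c}1.png",im[:,:,::-1]); np.save(f"pics/{c}1.npy",d)
crop("pics/side1.png",170,80,330,200,"pics/s1c.png")
crop("pics/top1.png",140,130,300,250,"pics/t1c.png")
E
```

```text
t 2.0 pos [444.6 -99.8 197.9] az 17.8 shift [  0.5   2.2 102.9] rot [-0.3 -0.2 -0.2] F [-0.8 -0.  -0.1] w 87.0
```

View pics/s1c.png

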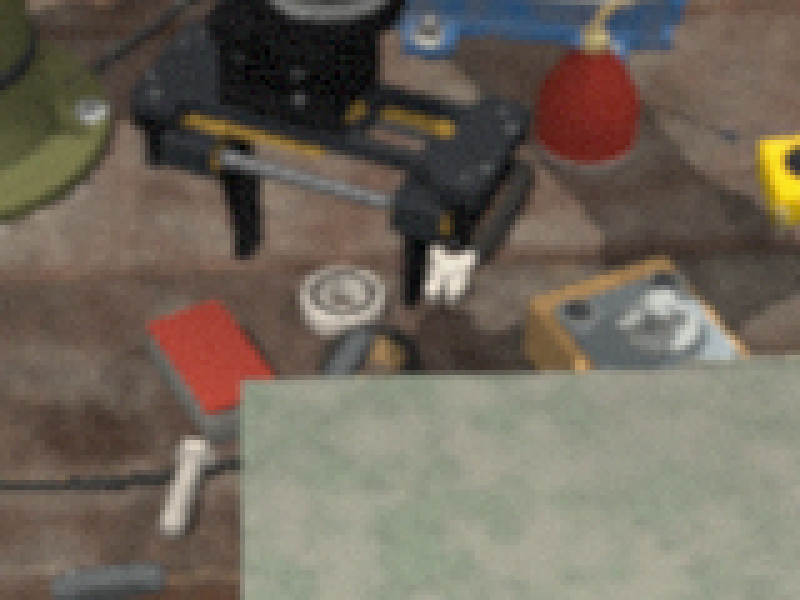

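View pics/t1c.png

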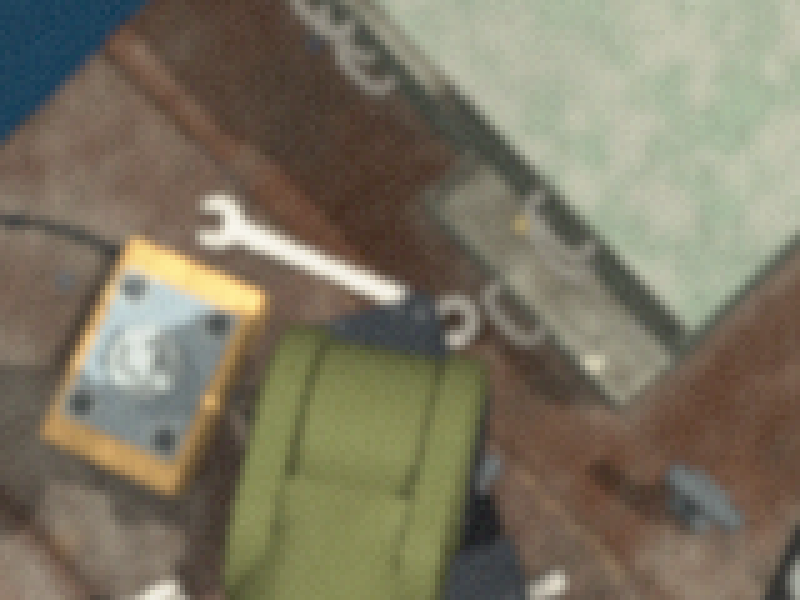

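```bash
python3 - <<'E'
from h import *
from station import cams
p=cams.camera_params("side");X=cloud(p,np.load("pics/side1.npy"))
np.set_printoptions(precision=1,suppress=True)
# points on finger lower parts
m=np.zeros(X.shape[:2],bool);m[105:148,205:265]=1
m&=(X[...,2]>182)&(X[...,2]<225)
P=X[m]; a=np.radians(17.8);j=np.array([np.cos(a),np.sin(a)]);b=np.array([-j[1],j[0]])
q=P[:,:2]-np.array([444.6,-99.8]); s=q@j;t=q@b
for k in (s<0,s>0): print(k.sum(),"jaw",np.percentile(s[k],[5,50,95]),"bar",np.percentile(t[k],[5,50,95]),"z",np.percentile(P[k,2],[2,98]))
E
```

```text
64 jaw [-50.7 -43.7 -41.5] bar [-9.7 -5.4  8.3] z [192.7 223.7]
55 jaw [45.4 52.8 55.3] bar [-10.6  -7.   11.1] z [191.1 224.2]
```

>>> move_arm(
  xyz=[
    [0,0.002,0.03],
    [0,0.002,0.06],
    [0,0.002,0.085],
    [0,0.002,0.1],
    [0,0.002,0.102],
    [0,0.002,0.102],
    [0,0.002,0.102],
    [0,0.002,0.102],
  ],
  rot=[
    [0,0,0],
    [0,0,0],
    [0,0,0],
    [0,0,0],
    [0,0,0],
    [0,0,0],
    [0,0,0],
    [0,0,0],
  ],
  fingers=[0.087,0.087,0.087,0.087,0.087,0.05,0.04,0.03],
)

```text
time: 2.9
position: [449.7, -100.3, 100.0]
orientation: [1.851, 2.536, 0.001]
contact_force: [-0.3, 0.1, -0.2]
width: 70.6
```

>>> move_arm(
  xyz=[
    [0,0,0],
    [0,0,0],
    [0,0,0],
    [0,0,0],
    [0,0,0],
    [0,0,0],
    [0,0,0],
    [0,0,0],
  ],
  rot=[
    [0,0,0],
    [0,0,0],
    [0,0,0],
    [0,0,0],
    [0,0,0],
    [0,0,0],
    [0,0,0],
    [0,0,0],
  ],
  fingers=[0.03,0.025,0.02,0.015,0.01,0.005,0,0],
)

```text
time: 3.7
position: [448.4, -99.9, 98.4]
orientation: [-1.852, -2.538, 0.0]
contact_force: [-0.9, -0.4, -1.0]
width: 14.0
```

>>> move_arm(
  xyz=[
    [0,0,-0.01],
    [0,0,-0.03],
    [0,0,-0.06],
    [0,0,-0.09],
    [0,0,-0.12],
    [0,0,-0.135],
    [0,0,-0.135],
    [0,0,-0.135],
  ],
  rot=[
    [0,0,0],
    [0,0,0],
    [0,0,0],
    [0,0,0],
    [0,0,0],
    [0,0,0],
    [0,0,0],
    [0,0,0],
  ],
  fingers=[0,0,0,0,0,0,0,0],
)

```text
time: 4.5
position: [448.3, -99.8, 233.1]
orientation: [-1.851, -2.538, 0.001]
contact_force: [-0.2, -0.6, -2.9]
width: 13.8
```

```bash
python3 - <<'E'
from h import *
from station import cams
to(530,99.5,233,65)
for c in ("side","top"):
    im,d=cams.camera(c); cv2.imwrite(f"pics/{c}2.png",im[:,:,::-1]); np.save(f"pics/{c}2.npy",d)
crop("pics/side2.png",170,60,330,180,"pics/s2c.png")
crop("pics/top2.png",140,170,240,245,"pics/t2c.png")
E
```

```text
t 4.5 pos [448.3 -99.8 233.1] az 17.8 shift [1.648e+02 1.387e+02 1.000e-01] rot [ -0.   -0.  -47.2] F [-0.2 -0.6 -2.9] w 13.8
```

View pics/s2c.png

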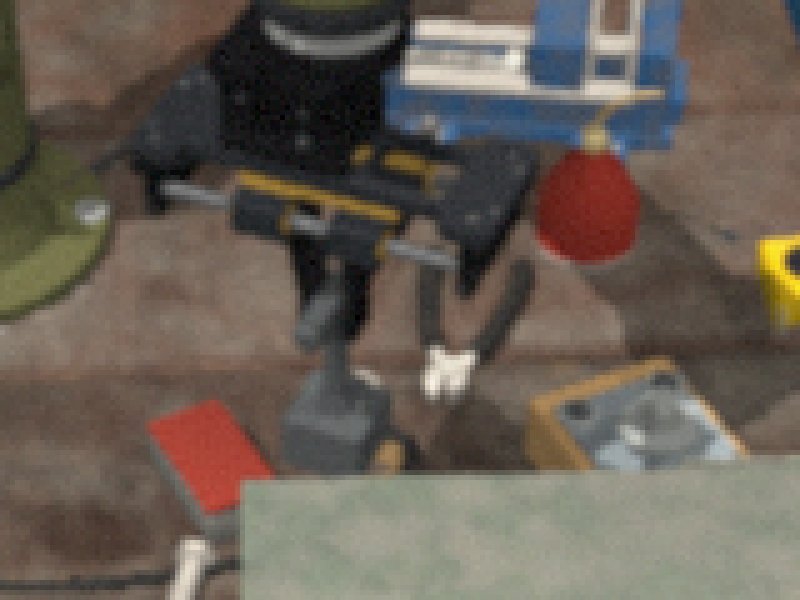

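View pics/t2c.png

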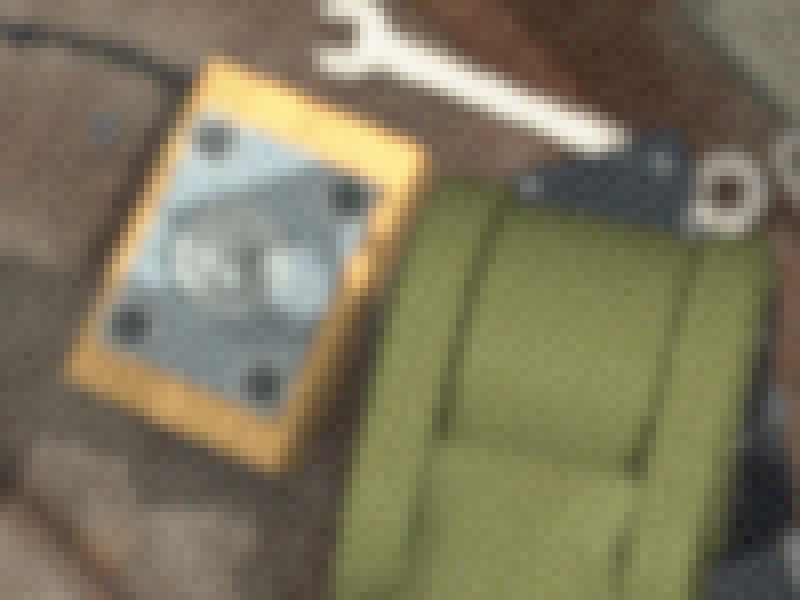

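```bash
cat > blk.py <<'E'
from h import *
from station import cams
def blk(fn,win,pos,az):
    p=cams.camera_params("side");X=cloud(p,np.load(fn))
    m=np.zeros(X.shape[:2],bool);l,t,r,b=win;m[t:b,l:r]=1
    a=np.radians(az);j=np.array([np.cos(a),np.sin(a)]);bb=np.array([-j[1],j[0]])
    q=X[...,:2]-np.array(pos[:2]);S=q@j;T=q@bb;Z=X[...,2]-pos[2]
    base=m&(abs(S)<40)&(abs(T)<60)
    for nm,lo,hi in (("block",-98,-70),("bar",3,19)):
        k=base&(Z>lo)&(Z<hi); print(nm,k.sum(),"S",np.percentile(S[k],[3,25,50,75,97]).round(1),"T",np.percentile(T[k],[3,25,50,75,97]).round(1),"Z",np.percentile(Z[k],[2,98]).round(1))
    k=base&(Z<-40)&(Z>-110); s,t,z=S[k],T[k],Z[k]
    # faces
    print("zmin",np.percentile(z,[1,3,50]).round(1))
    f=k&(T<np.percentile(t,3)+6)&(Z<-72); A=np.c_[S[f],Z[f],np.ones(f.sum())]; c=np.linalg.lstsq(A,T[f],rcond=None)[0]; print("-bar face T=",c.round(2),f.sum())
    f=k&(S>np.percentile(s,97)-6)&(Z<-72); A=np.c_[T[f],Z[f],np.ones(f.sum())]; c=np.linalg.lstsq(A,S[f],rcond=None)[0]; print("+jaw face S=",c.round(2),f.sum())
E
python3 -c "
from blk import *
blk('pics/side2.npy',(222,115,250,156),(448.3,-99.8,233.1),17.8)"
```

```text
block 149 S [-20.4  -6.5   8.2  22.5  24.1] T [-20.7 -19.1 -17.3  -8.6  25.6] Z [-95.8 -70.6]
bar 105 S [-13.2  -1.1   6.6  10.2  17.9] T [-38.2 -32.2 -10.8  -6.3   9.5] Z [ 3.7 18.9]
zmin [-96.  -93.2 -66.7]
-bar face T= [-1.000e-02  1.000e-02 -1.734e+01] 100
+jaw face S= [ 2.000e-02 -1.000e-02  2.193e+01] 52
```

```bash
python3 - <<'E'
from h import *
from station import cams
np.set_printoptions(precision=1,suppress=True)
p=cams.camera_params("side")
X=np.mean([cloud(p,np.load(f"pics/side{i}.npy")) for i in (0,1,2)],0)
u0,v0,u1,v1=275,115,325,160
P=X[v0:v1,u0:u1].reshape(-1,3);P=P[np.hypot(P[:,0]-531,P[:,1]-99)<120]
from scipy.optimize import least_squares
# plate top points z~52
pl=P[(P[:,2]>48)&(P[:,2]<56)];print("plate",len(pl),np.median(pl[:,2]))
# head: model-based render fit of depth/height
V,U=np.mgrid[v0:v1,u0:u1]; D=np.mean([np.load(f"pics/side{i}.npy") for i in (0,1,2)],0)[v0:v1,u0:u1]
f,cx,cy=K(p)
from itertools import product
C=p['T'][:3,3];dirs=np.stack([(U-cx)/f,-(V-cy)/f,-np.ones(U.shape)],-1)@p['T'][:3,:3].T
def render(x,y,th,dz=0):
    t=np.arange(-12,60,1.0) # depth offsets refine: analytic instead
    best=np.full(U.shape,1e9)
    def hplane(z,inside):
        s=(z-C[2])/dirs[...,2];Q=C+dirs*s[...,None];ok=inside(Q);best[ok]=np.minimum(best,s)[ok]
    c,s_=np.cos(th),np.sin(th)
    loc=lambda Q:((Q[...,0]-x)*c+(Q[...,1]-y)*s_,-(Q[...,0]-x)*s_+(Q[...,1]-y)*c)
    def sq(Q): a,b=loc(Q);return (abs(a)<10)&(abs(b)<10)
    for z in np.linspace(68,88,11)+dz: hplane(z,sq)
    for z in np.linspace(52,68,9)+dz: hplane(z,lambda Q:np.hypot(Q[...,0]-x,Q[...,1]-y)<25)
    hplane(52+dz,lambda Q:np.ones(U.shape,bool))
    return best
ok0=(np.hypot(X[v0:v1,u0:u1,0]-531,X[v0:v1,u0:u1,1]-99)<34)&(X[v0:v1,u0:u1,2]>45)&(D>900)
def cost(q):
    r=render(*q)-D;return np.clip(abs(r[ok0]),0,15).mean()
from scipy.optimize import differential_evolution as de
r=de(cost,[(520,545),(90,110),(0,np.pi/2),(-5,5)],seed=1,maxiter=60,popsize=12);print("side",r.x,np.degrees(r.x[2]),r.fun,ok0.sum())
# top
p=cams.camera_params("top");u0,v0,u1,v1=145,180,195,225
V,U=np.mgrid[v0:v1,u0:u1];D=np.load("pics/top0.npy")[v0:v1,u0:u1];X=cloud(p,np.load("pics/top0.npy"))
f,cx,cy=K(p);C=p['T'][:3,3];dirs=np.stack([(U-cx)/f,-(V-cy)/f,-np.ones(U.shape)],-1)@p['T'][:3,:3].T
ok0=(np.hypot(X[v0:v1,u0:u1,0]-529,X[v0:v1,u0:u1,1]-99)<34)&(D>900)&(D<1500)
r=de(cost,[(520,545),(90,110),(0,np.pi/2),(-5,5)],seed=1,maxiter=60,popsize=12);print("top",r.x,np.degrees(r.x[2]),r.fun,ok0.sum())
E
```

```text
plate 311 53.64843518882795
side [530.8 104.6   1.2   1.8] 67.64987825169793 2.5183386228524713 270
top [529.1 100.7   1.2  -0.2] 68.55396785198654 2.729282136653936 315
```

```bash
python3 -c "
from h import *
to(535,100.5,215,68)"
```

```text
t 4.6 pos [447.7 -99.7 232.2] az 17.8 shift [164.  144.3  17.1] rot [ -0.1  -0.1 -50.2] F [-0.1  0.4 -3.6] w 13.7
```

>>> move_arm(
  xyz=[
    [0.02,0.018,0],
    [0.05,0.044,0],
    [0.08,0.07,0],
    [0.11,0.097,0],
    [0.14,0.123,0],
    [0.157,0.138,0],
    [0.164,0.144,0.01],
    [0.164,0.144,0.017],
  ],
  rot=[
    [0,0,-7],
    [0,0,-14],
    [0,0,-21],
    [0,0,-28],
    [0,0,-35],
    [0,0,-42],
    [0,0,-47],
    [0,0,-50.2],
  ],
  fingers=[0,0,0,0,0,0,0,0],
)

```text
time: 5.4
position: [535.0, 102.6, 214.6]
orientation: [-0.589, -3.083, -0.002]
contact_force: [-0.8, -0.7, -3.0]
width: 13.9
```

```bash
python3 - <<'E'
from h import *
from station import cams
import time
for c in ("top","side"):
    im,d=cams.camera(c); cv2.imwrite(f"pics/{c}3.png",im[:,:,::-1]); np.save(f"pics/{c}3.npy",d)
im,d=cams.camera("side"); np.save("pics/side3b.npy",d)
to(535,100.5,215,68)
crop("pics/side3.png",230,60,350,150,"pics/s3c.png")
E
```

```text
t 5.55 pos [534.7 100.  214.9] az 67.9 shift [-0.1  0.6 -0.1] rot [-0.1 -0.2 -0.1] F [ 0.1 -0.4 -2.7] w 13.4
```

View pics/s3c.png

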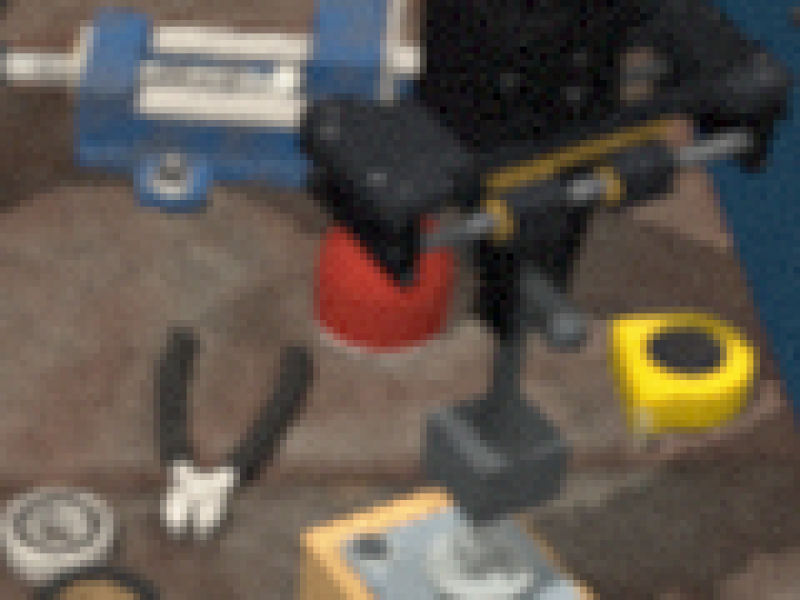

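```bash
cat > fit.py <<'E'
from h import *
from scipy.optimize import differential_evolution as de
def fit(p,D,win,c0,comps,bounds,rad,zlo,zhi,bgz=None,maxd=12):
    u0,v0,u1,v1=win;V,U=np.mgrid[v0:v1,u0:u1];Xc=cloud(p,D)[v0:v1,u0:u1];D=D[v0:v1,u0:u1]
    f,cx,cy=K(p);C=p['T'][:3,3];dirs=np.stack([(U-cx)/f,-(V-cy)/f,-np.ones(U.shape)],-1)@p['T'][:3,:3].T
    ok=(np.hypot(Xc[...,0]-c0[0],Xc[...,1]-c0[1])<rad)&(Xc[...,2]>zlo)&(Xc[...,2]<zhi)&(D>900)
    def render(x,y,th,dz):
        best=np.full(U.shape,1e9);c,s_=np.cos(th),np.sin(th)
        for kind,a,z0,z1 in comps:
            for z in np.arange(z0,z1+.01,2)+dz:
                s=(z-C[2])/dirs[...,2];Q=C+dirs*s[...,None];dx,dy=Q[...,0]-x,Q[...,1]-y
                if kind=='r': m=np.hypot(dx,dy)<a
                elif kind=='p': m=np.ones(U.shape,bool)
                else: m=(abs(dx*c+dy*s_)<a[0])&(abs(-dx*s_+dy*c)<a[1])
                best[m]=np.minimum(best,s)[m]
        return best
    cost=lambda q:np.clip(abs(render(*q)-D)[ok],0,maxd).mean()
    r=de(cost,bounds,seed=1,maxiter=50,popsize=12);return r.x.round(2),round(np.degrees(r.x[2]),1),round(r.fun,2),ok.sum()
SCREW=[('b',(10,10),70,88),('r',25,54,68),('p',0,52,52)]
KEY=[('b',(23,23),0,32),('r',7,32,100)]
E
python3 - <<'E'
from fit import *
from station import cams
p=cams.camera_params("side");D=np.where(True,np.load("pics/side3.npy"),0);D2=np.load("pics/side3b.npy")
for d in (D,D2):
    print("key",fit(p,d,(285,98,325,140),(531,101),KEY,[(515,545),(88,115),(0.9,1.5),(105,130)],45,108,200))
    X=cloud(p,d); 
for n in (0,1,2): print("screw",fit(p,np.load(f"pics/side{n}.npy"),(275,115,325,160),(531,101),SCREW,[(520,545),(88,115),(0.4,1.7),(-6,6)],34,45,110))
print("screw top",fit(cams.camera_params("top"),np.load("pics/top0.npy"),(145,180,195,225),(529,100),SCREW,[(520,545),(88,115),(0.4,1.7),(-6,6)],34,45,110))
# old key check, frame2
print("key2",fit(p,np.load("pics/side2.npy"),(222,118,250,156),(447,-96),KEY,[(430,462),(-112,-80),(0,.7),(120,150)],45,126,225))
E
```

```text
key (array([532.86, 103.48,   1.18, 117.21]), np.float64(67.7), np.float64(2.43), np.int64(378))
key (array([533.13, 102.03,   1.2 , 117.79]), np.float64(68.9), np.float64(2.38), np.int64(377))
screw (array([530.98, 104.3 ,   1.17,   1.92]), np.float64(66.9), np.float64(3.23), np.int64(270))
screw (array([530.89, 104.34,   1.35,   1.52]), np.float64(77.4), np.float64(3.13), np.int64(269))
screw (array([531.54, 103.79,   1.21,   1.22]), np.float64(69.1), np.float64(3.17), np.int64(268))
screw top (array([ 5.2910e+02,  1.0083e+02,  1.1800e+00, -1.3000e-01]), np.float64(67.4), np.float64(2.68), np.int64(314))
key2 (array([ 4.4774e+02, -9.5830e+01,  3.1000e-01,  1.3695e+02]), np.float64(17.6), np.float64(2.23), np.int64(410))
```

>>> move_arm(
  xyz=[
    [0.002,0.0005,0],
    [0.002,0.0005,0.01],
    [0.002,0.0005,0.02],
    [0.002,0.0005,0.026],
    [0.002,0.0005,0.032],
    [0.002,0.0005,0.037],
    [0.002,0.0005,0.042],
    [0.002,0.0005,0.042],
  ],
  rot=[
    [0,0,0],
    [0,0,0],
    [0,0,0],
    [0,0,0],
    [0,0,0],
    [0,0,0],
    [0,0,0],
    [0,0,0],
  ],
  fingers=[0,0,0,0,0,0,0,0],
)

```text
time: 6.35
position: [533.6, 101.3, 173.7]
orientation: [-0.6, -3.083, 0.001]
contact_force: [-0.2, -0.3, -3.0]
width: 14.1
```

>>> move_arm(
  xyz=[
    [0,0,0.002],
    [0,0,0.004],
    [0,0,0.006],
    [0,0,0.008],
    [0,0,0.009],
    [0,0,0.01],
    [0,0,0.01],
    [0,0,0.01],
  ],
  rot=[
    [0,0,0],
    [0,0,0],
    [0,0,0],
    [0,0,0],
    [0,0,0],
    [0,0,0],
    [0,0,0],
    [0,0,0],
  ],
  fingers=[0,0,0,0,0,0,0,0],
)

```text
time: 7.15
position: [534.7, 101.4, 166.2]
orientation: [0.6, 3.082, -0.001]
contact_force: [-1.4, -1.6, 6.3]
width: 13.7
```

```bash
python3 - <<'E'
from fit import *
from station import cams
im,d=cams.camera("side"); cv2.imwrite("pics/side4.png",im[:,:,::-1]); np.save("pics/side4.npy",d)
to(532,101,164,68)
from station import manip;print(manip.get_obs()['torque'])
crop("pics/side4.png",230,60,350,150,"pics/s4c.png")
p=cams.camera_params("side")
print("key",fit(p,d,(285,108,325,150),(532,103),KEY,[(515,545),(88,115),(0.9,1.5),(55,90)],40,62,150))
E
```

```text
t 7.2 pos [534.7 101.4 166.2] az 68.0 shift [ 2.4 -1.4  2.2] rot [-0.   0.1 -0. ] F [-2.1 -0.8  7. ] w 13.6
[-0.15164591  0.52249569 -0.00573082]
key (array([533.29, 103.56,   1.19,  70.03]), np.float64(68.1), np.float64(2.73), np.int64(366))
```

View pics/s4c.png

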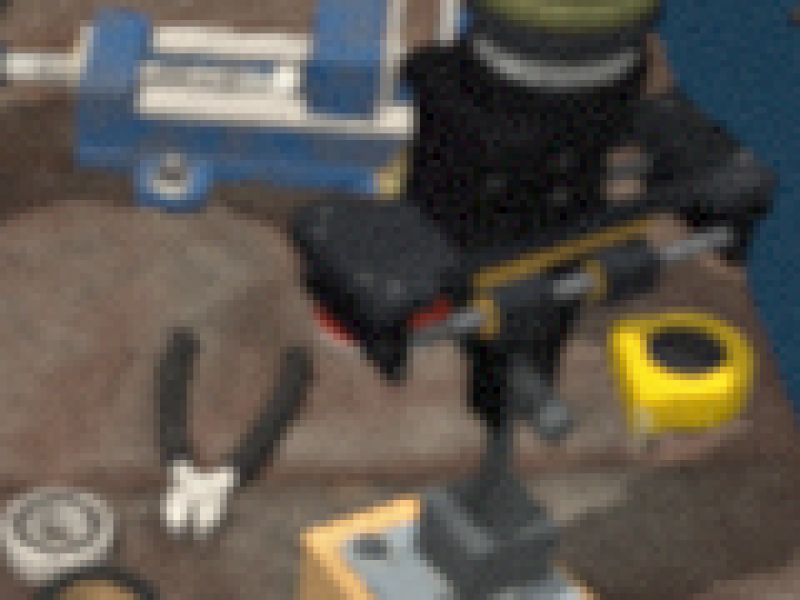

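>>> move_arm(
  xyz=[
    [0.0001,-0.0003,0],
    [0.0002,-0.0006,0],
    [0.0003,-0.0009,0],
    [0.0005,-0.0012,0],
    [0.0007,-0.0014,0],
    [0.0009,-0.0017,0],
    [0.0011,-0.0019,0],
    [0.0012,-0.002,0],
  ],
  rot=[
    [0,0,6],
    [0,0,12],
    [0,0,18],
    [0,0,24],
    [0,0,30],
    [0,0,36],
    [0,0,42],
    [0,0,45],
  ],
  fingers=[0,0,0,0,0,0,0,0],
)

```text
time: 8.0
position: [532.9, 99.5, 166.3]
orientation: [1.737, 2.614, -0.001]
contact_force: [-1.9, -3.4, 6.9]
width: 13.7
```

```bash
python3 - <<'E'
from fit import *
from station import cams
im,d=cams.camera("side"); cv2.imwrite("pics/side5.png",im[:,:,::-1]); np.save("pics/side5.npy",d)
to(532,101,164,-20)
from station import manip;print(manip.get_obs()['torque'])
crop("pics/side5.png",230,60,350,150,"pics/s5c.png")
p=cams.camera_params("side")
print("key",fit(p,d,(285,108,325,150),(532,103),KEY,[(515,545),(88,115),(0,1.57),(55,90)],40,62,150))
E
```

```text
t 8.05 pos [532.9  99.5 166.3] az 22.7 shift [ 1.8 -0.3  2.3] rot [ 0.1  0.1 42.7] F [-2.6 -1.9  6.7] w 13.9
[-0.46424294  0.45038383  0.13505369]
key (array([5.3246e+02, 1.0254e+02, 4.1000e-01, 6.9520e+01]), np.float64(23.7), np.float64(2.75), np.int64(328))
```

View pics/s5c.png

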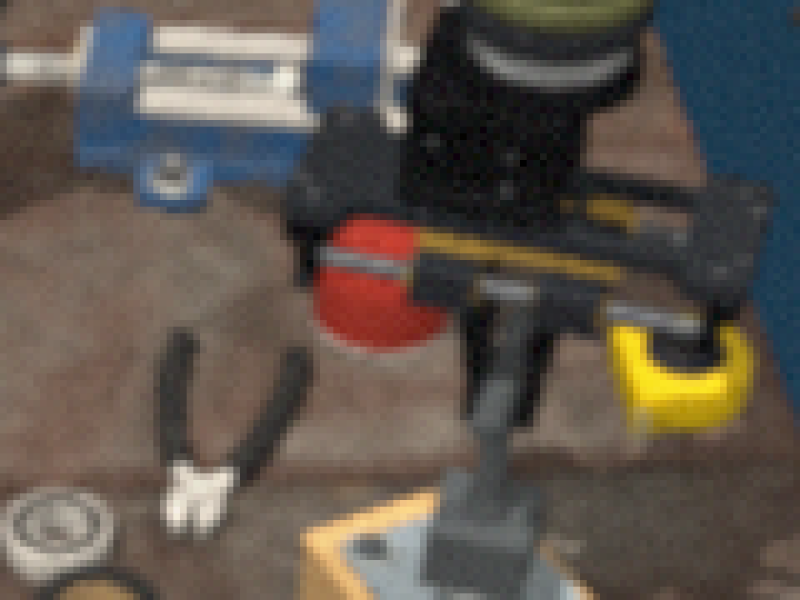

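>>> move_arm(
  xyz=[
    [0.0001,-0.0003,0],
    [0.0002,-0.0006,0],
    [0.0003,-0.0009,0],
    [0.0005,-0.0012,0],
    [0.0007,-0.0014,0],
    [0.0009,-0.0017,0],
    [0.0011,-0.0019,0],
    [0.0012,-0.002,0],
  ],
  rot=[
    [0,0,6],
    [0,0,12],
    [0,0,18],
    [0,0,24],
    [0,0,30],
    [0,0,36],
    [0,0,42],
    [0,0,45],
  ],
  fingers=[0,0,0,0,0,0,0,0],
)

```text
time: 8.85
position: [531.1, 99.3, 166.2]
orientation: [2.605, 1.75, 0.002]
contact_force: [-1.1, -3.0, 6.0]
width: 13.8
```

```bash
python3 - <<'E'
from fit import *
from station import cams
im,d=cams.camera("side"); cv2.imwrite("pics/side6.png",im[:,:,::-1]); np.save("pics/side6.npy",d)
to(532,101,164,-20)
from station import manip;print(manip.get_obs()['torque'])
crop("pics/side6.png",230,60,350,150,"pics/s6c.png")
p=cams.camera_params("side")
print("key",fit(p,d,(285,108,325,150),(532,103),KEY,[(515,545),(88,115),(-1.1,.47),(55,90)],40,62,150))
E
```

```text
t 8.9 pos [531.1  99.4 166.3] az -22.3 shift [1.9 0.2 2.3] rot [ 0.2  0.1 -2.3] F [-1.8 -3.5  6.1] w 13.4
[-0.71636133  0.13246978  0.10786322]
key (array([ 5.3211e+02,  1.0313e+02, -3.9000e-01,  7.0610e+01]), np.float64(-22.3), np.float64(2.68), np.int64(365))
```

View pics/s6c.png

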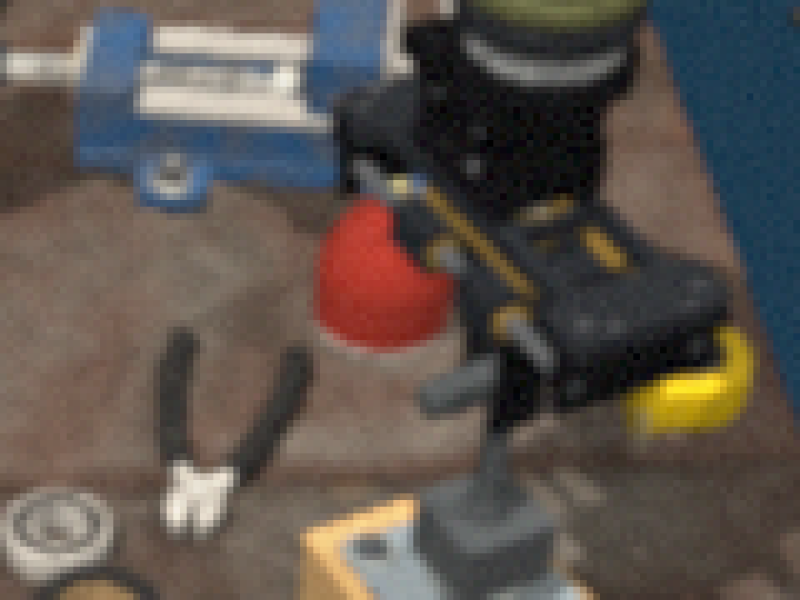

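>>> move_arm(
  xyz=[
    [0,0,0],
    [0,0,0],
    [0,0,0],
    [0,0,0],
    [0,0,0],
    [0,0,0],
    [0,0,0],
    [0,0,0],
  ],
  rot=[
    [0,0,0],
    [0,0,0],
    [0,0,0],
    [0,0,0],
    [0,0,0],
    [0,0,0],
    [0,0,0],
    [0,0,0],
  ],
  fingers=[0.02,0.03,0.04,0.05,0.06,0.06,0.06,0.06],
)

```text
time: 9.7
position: [529.9, 100.3, 164.5]
orientation: [-2.605, -1.756, 0.0]
contact_force: [-0.3, -1.0, -0.4]
width: 58.8
```

>>> move_arm(
  xyz=[
    [0,0,-0.005],
    [0,0,-0.015],
    [0,0,-0.03],
    [0,0,-0.05],
    [0,0,-0.08],
    [0,0,-0.11],
    [0,0,-0.13],
    [0,0,-0.13],
  ],
  rot=[
    [0,0,0],
    [0,0,0],
    [0,0,0],
    [0,0,0],
    [0,0,0],
    [0,0,0],
    [0,0,0],
    [0,0,0],
  ],
  fingers=[0.06,0.06,0.06,0.06,0.06,0.06,0.06,0.06],
)

```text
time: 10.5
position: [531.7, 101.1, 299.2]
orientation: [2.602, 1.754, 0.01]
contact_force: [0.3, 0.4, -1.1]
width: 60.1
```

```bash
python3 - <<'E'
from fit import *
from station import cams,spotter
im,d=cams.camera("side"); cv2.imwrite("pics/side7.png",im[:,:,::-1]); np.save("pics/side7.npy",d)
to(531,99,290,-20)
print(spotter.spot_in("small_key_tee","side")[:1])
p=cams.camera_params("side")
K2=KEY+[('b',(7,42),100,116)]
print("key",fit(p,d,(275,90,330,150),(532,103),K2,[(515,545),(88,115),(-1.1,.47),(55,90)],50,62,195))
cv2.imwrite("pics/s7b.png",cv2.resize(im[60:240,150:390,::-1],(800,600),interpolation=3))
E
```

```text
t 10.55 pos [530.8 100.7 297. ] az -22.0 shift [-1.6  0.8  7. ] rot [ 0.2 -0.1 -2. ] F [0.1 0.6 0.5] w 59.9
[{'extent': [177.7, 192.7, 203.6, 218.7], 'conf': 0.72}]
key (array([ 5.3212e+02,  1.0237e+02, -3.6000e-01,  6.9130e+01]), np.float64(-20.6), np.float64(2.63), np.int64(561))
```

View pics/s7b.png

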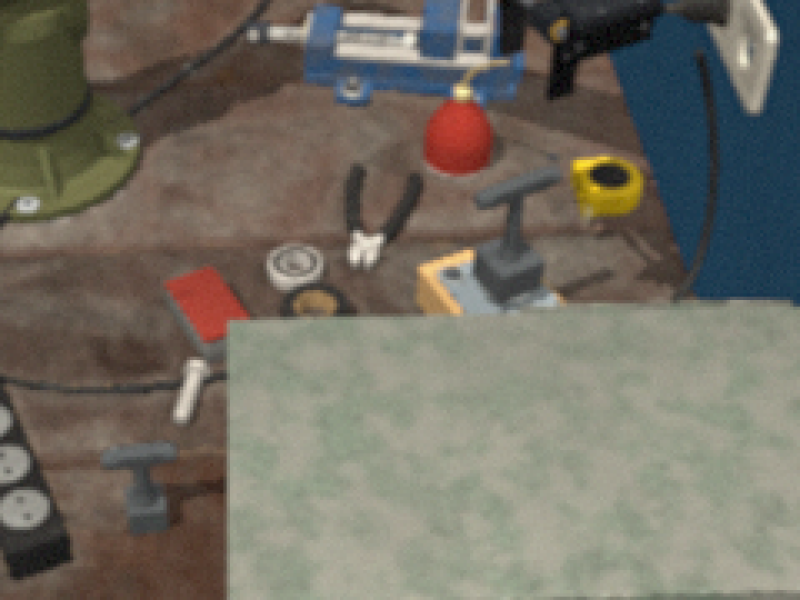

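```bash
python3 -c "
from station import job
print(job.hand_in())"
```

```text
the job is handed in; nothing more can be done
None
```

The larger key is seated on the lag screw, and I turned it about 90° clockwise. I then let go, raised the arm clear and handed the job in at about 10.6 s. The interface gave no verdict.

- **Seating:** before turning, the wrist felt a push of about 10 N as the key's mouth met the flange. The side camera put the mouth at about 70 mm. That camera reads roughly 1.5 mm high here, so this fits the flange's 68 mm.
- **Turn:** the key went from 68° to about -21° or -22°. Taking off the 17° of play, the screw should have turned about 72° (1.25 rad) against the 0.68 rad needed. I could not read the screw's angle directly. The wrist torque of 0.11–0.14 N m while turning fits the screw being driven, though it is below the stated 0.2 N m.
- **Final look:** the key stands upright on the screw, about 2 mm from its measured axis. The smaller key stands where it was. The gripper is about 130 mm above its grasp height, and the wrist force is near zero.
- **Camera disagreement:** the two cameras differed by 2–4 mm on the screw's position. I used the side camera for both the key and the screw, because it agreed with the robot's own position readings.

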